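# Hang the bench mallet in its ring holder

## Task

Lift the small mallet out of its parking block and hang it in the ring holder: feed the handle down through the ring, past the ring's spring, and press it fully home until the metal collar under its head sits flat on the ring. Feel for the ring gently, never forcing the holder, then let go and leave the mallet hanging there upright.

Things in the scene. Friction and masses are not known exactly. Their poses are not given: they have to be found in the camera images.
- mallet_head (a point): Centre of the small mallet's head; z up along the handle, x along the head. The head's steel middle is a block 34 (x) by 24 (y) by 26 mm high with flat sides: grasp it here across its 24 mm (y) width. Round grey faces, 23 mm across, make the head 64 mm long in x. Head underside 13 mm below this point, flat underside of the collar 25 mm below, butt of the handle 110 mm below
- mallet: The mallet, about 150 to 290 g, standing handle down in the parking block; origin at the butt of the handle, z up along it. Handle straight, round, 16 mm in diameter, 85 mm long from butt to the underside of the steel collar (26 mm diameter, 12 mm high, directly under the head)
- mallet_butt (a point): Centre of the flat butt end of the mallet's handle, 110 mm below mallet_head; its edge is bevelled by only 0.5 mm
- park_block: Fixed black block 56 x 56 x 45 mm, origin at the centre of its underside on the bench; in its middle one round upright blind hole, 21 mm wide and 40 mm deep, in which the mallet stands loosely, butt 5 mm above the bench
- holder: Fixed ring holder: base plate 95 x 64 x 10 mm; a 14 mm post, about 95 mm high, 55 mm to the +x side of the ring's axis; on it the ring, an upright aluminium tube, 35 mm outside, bore 19 mm without bevel, 30 mm high, open at both ends, flat top 105 mm above the bench. Origin on the bench under ring_nominal, z up
- ring_nominal (a point): Nominal ring axis at the height of the ring's flat top, 105 mm above the bench. The ring is clamped in an oversize slot: its true axis lies up to 6 mm off this point along the holder's x and up to 6 mm along its y, other each time and not measured: find the hole by eye or by feel. The clamp does not yield. The butt drops in when within about 2 mm of the true axis
- tongue_mid (a point): Middle of the sprung wire tongue on the holder's -y side of the bore, 18 mm below the ring's top (nominal, as ring_nominal). From 5 mm below the top it rubs on the handle, so that the mallet does not sink by its own weight: pressing it down takes about 5 to 15 N. Fully home, mallet_head is 130 mm above the bench
There are look-alikes about, which are no part of the job. Leave any turquoise look-alike of the mallet alone.

How it is judged:
On the way, in this order (a step that is already met when the one before it is completed fails the run):
1. the mallet is lifted clear of the parking block, its butt higher than the ring (height (world z) of mallet_butt above 0.108 m), for 0.1 s.
2. the handle is at least 10 mm down in the ring (height (world z) of mallet_butt below 0.095 m and horizontal distance between mallet_butt and ring_nominal below 0.0125 m), for 0.1 s.
At the end, for the whole second after the job is handed in: The mallet hangs upright (within 0.08 rad) and at rest in the ring, the collar under its head seated on the ring's top within 2 mm (mallet_head no more than 132 mm above the bench) and within 12.5 mm of ring_nominal seen from above (horizontal distance between mallet_head and ring_nominal below 0.0125 m and height (world z) of mallet_head between 0.126 and 0.132 m and angle between mallet's own z axis and vertical below 0.08 rad and linear speed of mallet below 0.02 m/s); the robot touches nothing.
It fails at once if the holder (base, post or ring) is pressed or struck with more than 60 N in all by anything (contact force between holder and anything else above 60 N).
It also fails if it takes over 72 s, if anything falls off the work surface, if the arm or the gripper's body presses on something with over 40 N, if the wrist force passes 120 N, or if a joint passes its speed limit or range.

## Robot

A 6-joint arm with a two-finger parallel gripper is mounted at the origin on the work surface; the furniture and walls round the work are solid. World frame = base frame: x ahead of the robot, y to its left, z up, the work surface at z = 0. Lengths are in m, angles in rad, forces in N, time in s.
With the tool pointing down it reaches from about 0.3 to 0.95 m from the base axis. Payload 3.1 kg.
Tool frame: the origin (TCP) lies midway between the tips of the shut fingers; the grasp point (between the pads) lies 19 mm behind it; y points along the fingers, x is the direction in which the jaws open and shut, and the axes are right-handed (so a half turn about y gives the same grasp; the last joint's range is limited). The gripper opens to 85 mm and grips with 20 to 120 N. Pads are 22 mm wide; open, the fingers measure 114 mm over their backs; the gripper's body (76 mm by 85 mm) begins 54 mm behind the grasp point. The pads swing forward as they close: fully open they stand 13 mm farther back than shut.
Start: joints at [1.106, 0.308, 1.634, -0, 1.2, -0.07], TCP at [0.24, 0.577, 0.231] pointing down, gripper open.
Joint ranges: [-3.06, 3.06], [-0.79, 1.96], [0.05, 2.63], [-1.19, 4.34], [0.05, 2.64], [-2.94, 2.94]. Speed limits (rad/s): [2.79, 2.79, 3.14, 3.14, 3.14, 3.14].

## Interface

Orientations are given as a rotation vector (axis times angle).
In Python, from plant import sense, capture, camera_model, job_done gives the robot as it stands. The module is installed in compiled form; this text tells all that it offers.
- The arm moves only by the tool send_rows, never from a script. Its argument "motion" is one flat list of numbers, 5 for each row, row after row: the shift along the world's x, y, z in mm, then the turn about the world's z in rad, then the gripper command: -1 is shut, 1 is fully open, values between are in proportion. In form: [dx, dy, dz, twist, grip, dx, dy, dz, twist, grip, ...]. A call has exactly 8 rows; each row is the pose to reach, as a shift and turn from the pose commanded when the call began; what a row does not reach only later rows make up. A row lasts 1/8 s, in which the tool goes at most 62.5 mm and 10.7 degrees, less where a joint would pass 70% of its speed; a pose out of reach is approached as far as the arm can. A call with a gripper value outside its range is refused whole. The fingers move at their own pace and stop on an object; "grip_force" is the grip in N (left out, the last holds). Time passes only in rows, so rows that repeat a pose let the fingers close, or fill a call up. It gives the time, the measured TCP pose, the force and the opening at its end, in the units of the state.
- sense(): the state, without advancing time (a new reading comes with each control period).
- capture(name): name is "side" or "top" or "wrist"; returns (picture, depth): 384x512x3 uint8, red, green, blue; 384x512 float32, m along the optical axis (not along the pixel's ray), 0 where there is no reading.
- camera_model(name): a dict with "K" (3x3 intrinsics, pixels), "k1" (the pictures are not rectified: a ray, as slopes to the right and down, at radius r is drawn at 1 + k1 r^2 times it, then the intrinsics apply), "T" (4x4, takes a point from camera to world coordinates); the wrist camera has in their place "mount" (4x4, takes a point from camera to tool coordinates, whose origin is the TCP and whose axes are the tool frame's). Camera axes: x right, y up, looking along -z (the intrinsics and any distortion apply to the point x, -y, -z); pixel columns grow to the right and rows downward; lengths in m; the calibration is good to about 2 mm. A picture is of the moment at which its call begins: read the wrist's pose just before it. camera_model takes no time and is no camera call.
- job_done(): hands the job in, once; it reports no verdict.
The state is a dict: "time": time; "joints": joint angles; "joint_velocities": joint speeds; "tau": joint torques, N m; "position": TCP position; "tool_rot": TCP orientation; "ft_force": force on the tool from outside, world axes, zero at the start; "torque": the same for the moment, N m; "finger_gap": finger opening in m.
Only numpy, scipy, OpenCV 4.12 (cv2) and the standard library are available. Lean on these libraries where they do the work, as an engineer would, in place of code of your own. Each camera call takes 0.05 s, during which the arm holds its last target.

## Working session

There is one attempt and no reset: what is moved stays moved. The work goes in short steps, Python scripts to look and compute and a tool call to move; the robot and the scene stay as the last step left them, time stands still between calls to the robot, and variables do not carry over. Pictures are saved under pics/ and viewed, and the job is handed in when it is done.

Besides the shell and the picture viewer there is one more tool, called after "Call:" as name(argument=value, ...), one argument or row to a line, values as JSON. send_rows: Moves the arm, as the interface text tells. Its arguments: {"type":"object","properties":{"motion":{"type":"array"},"grip_force":{"type":"number"}},"required":["motion"]}

```bash
mkdir -p pics; ls
cat > h.py <<'E'
import numpy as np, cv2
from plant import sense, capture, camera_model, job_done
from scipy.spatial.transform import Rotation as R
def camT(name,s=None):
    m=camera_model(name)
    if 'T' in m: return m, np.array(m['T'])
    T=np.eye(4); T[:3,:3]=R.from_rotvec(s['tool_rot']).as_matrix(); T[:3,3]=s['position']
    return m, T@np.array(m['mount'])
def ray(m,T,u,v):
    K=np.array(m['K']); a=np.array([(u-K[0,2])/K[0,0],(v-K[1,2])/K[1,1]]); k=m['k1']
    b=a.copy()
    for _ in range(30): b=a/(1+k*(b@b))
    d=T[:3,:3]@np.array([b[0],-b[1],-1.0]); return T[:3,3],d
def onz(m,T,u,v,z):
    o,d=ray(m,T,u,v); return o+d*(z-o[2])/d[2]
def atd(m,T,u,v,dep):
    o,d=ray(m,T,u,v); return o+d*dep
def proj(m,T,P):
    K=np.array(m['K']); p=np.linalg.inv(T)@np.append(P,1); b=np.array([p[0],-p[1]])/-p[2]
    b=b*(1+m['k1']*(b@b)); return K[0,0]*b[0]+K[0,2],K[1,1]*b[1]+K[1,2]
def grab(name,tag):
    s=sense(); im,d=capture(name); cv2.imwrite(f'pics/{tag}.png',im[:,:,::-1]); np.savez(f'pics/{tag}.npz',im=im,d=d,pos=s['position'],rot=s['tool_rot'])
    return s,im,d
def load(tag,name):
    z=np.load(f'pics/{tag}.npz'); m,T=camT(name,dict(position=z['pos'],tool_rot=z['rot'])); return z['im'],z['d'],m,T
E
python3 - <<'E'
from h import *
print(sense())
for n in ['side','top','wrist']:
    grab(n,n+'0'); m=camera_model(n); print(n,m)
E
```

```text
pics
{'time': 0.0, 'joints': array([ 1.10631325e+00,  3.09035837e-01,  1.63522166e+00, -1.30486170e-06,
        1.19971946e+00, -6.96920786e-02]), 'joint_velocities': array([ 8.64125696e-05,  4.39933179e-04, -1.00515870e-03,  1.46925040e-04,
       -1.16155503e-03, -2.08088958e-05]), 'tau': array([ 8.14174200e-04, -4.15255952e+01, -2.76663870e+01,  9.55650194e-06,
        1.01522720e-02, -7.47900600e-06]), 'position': array([0.24002439, 0.57615365, 0.23001118]), 'tool_rot': array([-1.37170315, -0.91211461,  0.91552564]), 'ft_force': array([-0.1452183 ,  0.07739698,  0.36054066]), 'torque': array([-0.02932414, -0.04767068,  0.06264359]), 'finger_gap': 0.08518728440845735}
side {'K': array([[499.19519156,   0.        , 247.72610328],
       [  0.        , 499.19519156, 187.1562004 ],
       [  0.        ,   0.        ,   1.        ]]), 'k1': -0.06127183681126016, 'T': array([[ 0.8856425 ,  0.29395844, -0.35947991,  0.15115111],
       [-0.46434915,  0.55369503, -0.691232  , -0.40146598],
       [-0.00415125,  0.77910863,  0.6268752 ,  0.71706465],
       [ 0.        ,  0.        ,  0. 
[... 314 characters left out ...]
3 , -0.03647859,  0.25959391],
       [-0.03907347,  0.19237811,  0.98054267,  0.91878046],
       [ 0.        ,  0.        ,  0.        ,  1.        ]])}
wrist {'K': array([[344.88037999,   0.        , 259.15728501],
       [  0.        , 344.88037999, 194.05134372],
       [  0.        ,   0.        ,   1.        ]]), 'k1': -0.07929562555455016, 'mount': array([[ 9.99999878e-01,  4.10660346e-04,  2.73747315e-04,
         1.54358449e-03],
       [ 1.23967106e-04,  3.27879973e-01, -9.44719381e-01,
        -1.42038052e-01],
       [-4.77715050e-04,  9.44719299e-01,  3.27879882e-01,
         8.51719738e-02],
       [ 0.00000000e+00,  0.00000000e+00,  0.00000000e+00,
         1.00000000e+00]])}
```

View pics/side0.png

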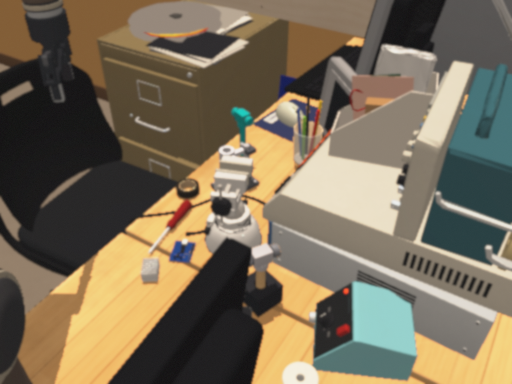

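View pics/top0.png

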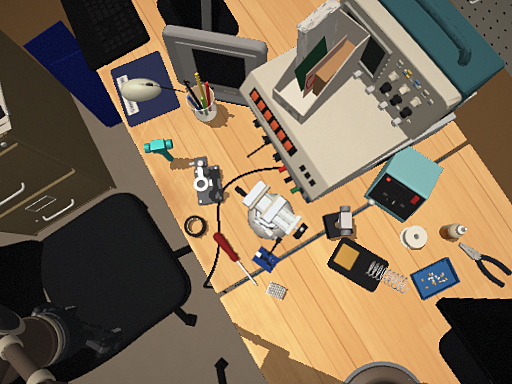

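View pics/wrist0.png

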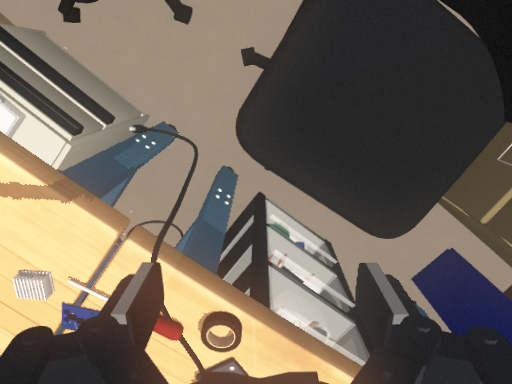

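Run:
```python
import cv2
a=cv2.imread('pics/top0.png'); s=cv2.imread('pics/side0.png')
def c(im,x0,x1,y0,y1,k): return cv2.resize(im[y0:y1,x0:x1],None,fx=k,fy=k,interpolation=cv2.INTER_CUBIC)
cv2.imwrite('pics/c1.png',cv2.hconcat([c(a,310,360,195,245,8),c(a,180,230,150,215,8)[:400]]))
cv2.imwrite('pics/c2.png',cv2.hconcat([c(s,190,290,90,190,4),c(s,200,300,220,320,4)]))
```

```text
(no output)
```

View pics/c1.png

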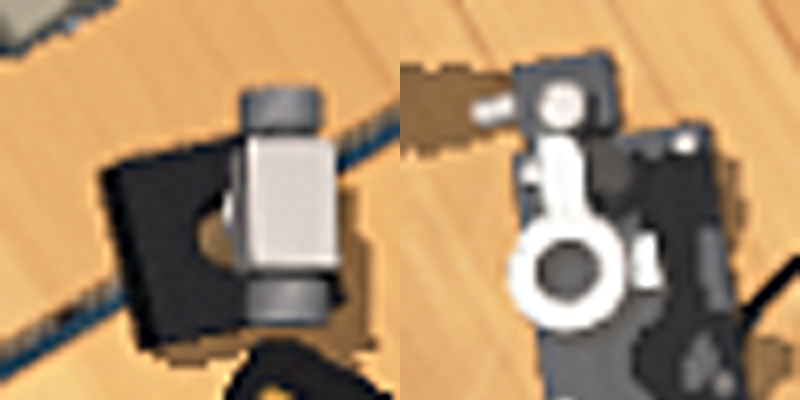

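View pics/c2.png

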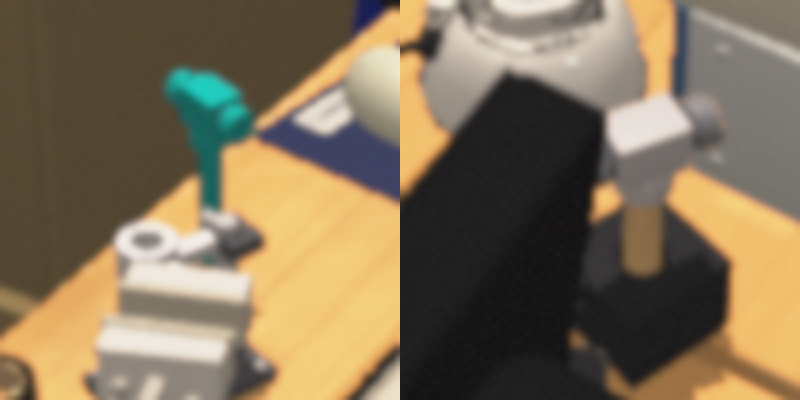

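Run:
```python
from h import *
im,d,m,T=load('top0','top')
# mallet steel block top: bright low-sat
hsv=cv2.cvtColor(im,cv2.COLOR_RGB2HSV)
def blob(mask,seed):
    n,l,st,c=cv2.connectedComponentsWithStats(mask.astype(np.uint8)); i=l[seed[1],seed[0]]; return l==i,st[i],c[i]
for name,tag in [('top','top0'),('side','side0')]:
    im,d,m,T=load(tag,name); hsv=cv2.cvtColor(im,cv2.COLOR_RGB2HSV)
    if name=='top':
        mk=(hsv[...,2]>150)&(hsv[...,1]<40); b,st,c=blob(mk,(346,221)); print('head block',st,c)
        r=cv2.minAreaRect(np.argwhere(b)[:,::-1].astype(np.float32)); bp=cv2.boxPoints(r); print(bp)
        P=np.array([onz(m,T,*p,.128) for p in bp]); print(P, P.mean(0), np.linalg.norm(np.diff(P,axis=0),axis=1), 'depth z',atd(m,T,c[0],c[1],d[221,346]), 'c', onz(m,T,*c,.128))
        # faces ends
        for p in [(310+282/8,195+90/8),(310+290/8,195+322/8)]: print('end',onz(m,T,*p,.115))
        mk=(hsv[...,2]<170); b,st,c=blob(mk,(201,184)); print('bore',st,c,onz(m,T,*c,.105))
        print(hsv[176:193,192:211,2])
        print(hsv[208:236,336:356,2])
        for p in [(201,177),(201,190),(194,184),(208,184)]: print(d[p[1],p[0]],atd(m,T,*p,d[p[1],p[0]]))
        print('post',onz(m,T,180+160/8,150+105/8,.095))
        print('vise maxz', max(atd(m,T,u,v,d[v,u])[2] for u in range(240,305) for v in range(180,240)))
        print('turq', atd(m,T,158,148,d[148,158]))
        print('mouse/cup', atd(m,T,205,95,d[95,205]))
```

```text
head block [341 212  11  16 174] [345.94827586 219.5862069 ]
[[341. 212.]
 [351. 212.]
 [351. 227.]
 [341. 227.]]
[[0.44944976 0.10160858 0.128     ]
 [0.44905738 0.08015898 0.128     ]
 [0.41703315 0.08193348 0.128     ]
 [0.41743517 0.10323326 0.128     ]] [0.43324387 0.09173358 0.128     ] [0.02145319 0.03207336 0.02130358] depth z [0.43234855 0.09323078 0.13440884] c [0.43301047 0.09187148 0.128     ]
end [0.46348738 0.0890686  0.115     ]
end [0.40058641 0.09021508 0.115     ]
bore [197 180   8   8  49] [200.42857143 183.32653061] [0.52215546 0.40856879 0.105     ]
[[236 238 195 104  93 100 201 252 240 252 255 206  75  52  54  48  56  71
   46]
 [233 242 233  98 138 211 233 254 251 250 252 251 210 159  72  72  89  96
   40]
 [233 239 226 132 241 255 255 255 255 255 255 255 255 253 169  92 106  91
   53]
 [233 235 235 237 255 255 255 251 245 246 247 255 255 255 246 136 105 141
  180]
 [234 233 236 251 255 255 227 126  73  72 102 199 255 255 255 219 113 201
  255]
 [234 236 236 236 255 220  95  87  94  93  89  99 196 255 255 240 128 228
  255]
 [232 231 255 255 251  94  86  99 103
[... 2870 characters left out ...]
0  28  45 111
  138 122]
 [ 45  44  42  39  53  99 111 125 141 154 151 146 124 113  86  34  19  92
  138 123]
 [ 42  43  41  43  54  98 114 129 145 152 150 140 126 110  85  60  90 137
  136 123]
 [ 45  42  43  40  51 102 123 144 159 156 149 134 129 114  91 113 141 138
  134 123]
 [ 43  43  42  31  28  64  84  81  75  74  72  69  76  76  83 122 141 135
  131 121]]
0.8408419 [0.53714034 0.40783638 0.10331863]
0.83529395 [0.50718261 0.40734803 0.10306537]
0.83508885 [0.52055835 0.42291178 0.10648475]
0.8338579 [0.51999573 0.39108478 0.10644541]
post [0.57193013 0.41230163 0.095     ]
vise maxz 0.918780463038546
turq [0.60155766 0.50389236 0.12496639]
mouse/cup [0.76992771 0.41445185 0.03527335]
```

Run:
```python
from h import *
s=sense(); print(R.from_rotvec(s['tool_rot']).as_matrix().round(3))
im,d,m,T=load('top0','top')
z=np.array([[atd(m,T,u,v,d[v,u])[2] if d[v,u]>0 else -1 for u in range(190,380)] for v in range(110,260)])
for v in range(150,260,5): print(v,(z[v-110,::6]*1000).astype(int))
zz=z[70:130,50:115]; print(np.sort(zz.ravel())[-20:])
```

```text
[[ 0.385 -0.001 -0.923]
 [ 0.923 -0.002  0.385]
 [-0.002 -1.     0.   ]]
150 [ -1   0   0  -2   0  -1   0   0   1   0   0   3   0   1   1 148 160 173
 182 191 193 194 194 192 196 192 196 193 194 194 195 196]
155 [  2   2  -2   0   0   0  -1   0   0   1   4  -1   0   1  53  57 154 166
 177 187 196 192 193 193 193 194 195 195 193 195 193 194]
160 [ -3  93  93   0   0  -1  -1  -3  -2  -1   1  -2  -1  -1   0  49 146 158
 170 182 190 193 193 194 192 195 193 193 195 192 195 140]
165 [ 90  93  97  -2  -2   0   1   0   0  -1   4   0   0  -3   0   1  55 154
 165 176 190 192 193 195 194 194 194 194 193 194 114  55]
170 [ -2  10  89  27  10  -2  -1  -1   0  -2   0   9   8   9   0  43  31 139
 158 171 179 188 194 195 192 194 192 195 182  90   2   0]
175 [ -2  13  92  14  11  -1  -1   1  -2   9  -1   2  -1   0   2   0   1  59
 151 170 174 184 192 193 192 192 195 151  61   0  -2   0]
180 [  1 104  99  10  13   8   0   9   1   0   0  -1  -1  -3   0   1  41  36
 142 159 177 178 190 192 194 192 102  22  -1   0  -1  54]
185 [ -1 103  11 105   7   9   6   1   0   0   1 168 169 169   0   2   1   3
  78 
[... 1762 characters left out ...]
0   15   19    0    0    1    4    0    0    0
   64    0    2    1 -763  -41    0    3    0    1    0   13   24   14
   13    3   -2    4]
250 [-659    0    3    1   -1   -1   18   15    0    0    2    3    3    2
    2    0    0  -46   -3   -1    0    1    1    2    8   21   22   27
   13   15    0    3]
255 [-767    0    0    2    1    0    0   19    1   -2   -2    5    7   56
    5    3  -44   -1    0    0    0    1    1    1   14   25   21   25
   15   15   15   15]
[0.17369071 0.17371117 0.17375726 0.1739546  0.174011   0.17417054
 0.17419071 0.17460544 0.19212963 0.19714365 0.19794676 0.19837767
 0.19911438 0.19941494 0.19949952 0.19971703 0.19986726 0.20056164
 0.20092778 0.2011549 ]
```

Run:
```python
from h import *
im,d,m,T=load('top0','top')
P=np.array([atd(m,T,u,v,d[v,u]) for u in range(180,430) for v in range(130,270) if d[v,u]>0])
for z0 in (.06,.14):
  print(z0)
  Q=P[(P[:,2]>z0)]
  for y in np.arange(-.1,.3,.02):
    q=Q[(abs(Q[:,1]-y)<.01)]; xs=np.sort(q[:,0]); 
    print(round(y,2), np.unique((xs*100).astype(int)))
```

```text
0.06
-0.1 [46 47 48 49 50 51 52 53 54 55 56 57 58 59 60 61 62 63]
-0.08 [45 46 47 48 49 50 51 52 53 54 55 56 57 58 59 60 61 62]
-0.06 [46 47 48 49 50 51 52 53 54 55 56 57 58 59 60 61]
-0.04 [46 47 48 49 50 51 52 53 54 55 56 57 58 59 60]
-0.02 [46 47 48 49 50 51 52 53 54 55 56 57 58 59 60]
0.0 [32 33 50 51 52 53 54 56 57 58 59 60]
0.02 [32 33 34 55 56 57 58 59 60]
0.04 [32 33 54 55 56 57 58 59 60]
0.06 [53 54 55 56 57 58 59 60 61]
0.08 [40 41 42 43 44 45 46 51 52 53 54 55 56 57 58 59 60 61]
0.1 [40 41 42 43 44 45 46 50 51 52 53 54 55 56 57 58 59 60 61]
0.12 [49 50 51 52 53 54 55 56 57 58 59 60 61]
0.14 [48 49 50 51 52 53 54 55 56 57 58 59 60 61]
0.16 [47 48 49 50 51 52 53 54 55 56 57 58 59 60 61]
0.18 [40 41 42 48 49 50 51 52 53 54 55 56 57 58 59 60 61]
0.2 [39 40 41 42 43 44 51 52 53 54 55 56 57 58 59 60 61]
0.22 [39 40 41 42 43 44 45 46 47 54 55 56 57 58 59 60 61]
0.24 [37 38 39 40 41 42 43 44 45 46 47 48 58 59 60 61 62]
0.26 [36 37 40 41 42 43 44 45 46 47 48 49 50 61 62 63]
0.28 [42 43 44 45 46 47 48 49 50 51]
0.14
-0.1 []
-0.08 []
-0.06 [59 60]
-0.04 [58 59 60]
-0.02 [58 59 60]
0.0 [56 57 58 59 60]
0.02 [55 56 57 58 59 60]
0.04 [54 55 56 57 58 59 60]
0.06 [53 54 55 56 57 58 59 60 61]
0.08 [51 52 53 54 55 56 57 58 59 60 61]
0.1 [50 51 52 53 54 55 56 57 58 59 60 61]
0.12 [49 50 51 52 53 54 55 56 57 58 59 60 61]
0.14 [48 49 50 51 52 53 54 55 56 57 58 59 60 61]
0.16 [47 48 49 50 51 52 53 54 55 56 57 58 59 60 61]
0.18 [40 41 42 48 49 50 51 52 53 54 55 56 57 58 59 60 61]
0.2 [39 40 41 42 43 44 51 52 53 54 55 56 57 58 59 60 61]
0.22 [40 41 42 43 44 45 46 47 54 55 56 57 58 59 60 61]
0.24 [41 42 43 44 45 46 47 48 58 59 60 61 62]
0.26 [42 43 44 45 46 47 48 49 50 61 62 63]
0.28 [43 44 45 46 47 48 49 50 51]
```

Call:
send_rows(
  motion=[20,-50,20,0.08,0.3,40,-100,25,0.16,0.3,60,-150,25,0.24,0.3,80,-200,25,0.32,0.3,100,-250,25,0.39,0.3,120,-300,25,0.39,0.3,140,-350,25,0.39,0.3,160,-400,25,0.39,0.3],
)

```text
time: 1.15
position: [0.4006, 0.1753, 0.2562]
tool_rot: [-1.212, -1.206, 1.206]
ft_force: [-0.0, 0.8, 0.2]
finger_gap: 0.0557
```

Call:
send_rows(
  motion=[16,-43,0,0,0.3,32,-86,0,0,0.3,32,-86,0,0,0.3,32,-86,0,0,0.3,32,-86,0,0,0.3,32,-86,0,0,0.3,32,-86,0,0,0.3,32,-86,0,0,0.3],
)

```text
time: 2.15
position: [0.4323, 0.0913, 0.2563]
tool_rot: [-1.211, -1.206, 1.206]
ft_force: [-0.1, 0.5, -0.1]
finger_gap: 0.0556
```

Run:
```python
from h import *
s,im,d=grab('wrist','w1'); print(s['time'],s['position'],R.from_rotvec(s['tool_rot']).as_matrix().round(3),s['finger_gap'],s['ft_force'])
```

```text
2.15 [0.43231986 0.0912924  0.25626818] [[ 0.004  0.    -1.   ]
 [ 1.    -0.     0.004]
 [-0.    -1.    -0.   ]] 0.055602611723519504 [-0.14147706  0.51062637 -0.14179139]
```

View pics/w1.png

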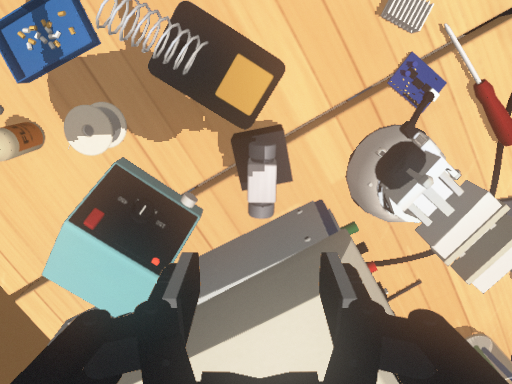

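Run:
```python
from h import *
im,d,m,T=load('w1','wrist'); hsv=cv2.cvtColor(im,cv2.COLOR_RGB2HSV)
mk=((hsv[...,2]>140)&(hsv[...,1]<50)).astype(np.uint8); n,l,st,c=cv2.connectedComponentsWithStats(mk); i=l[185,262]; print(st[i],c[i])
r=cv2.minAreaRect(np.argwhere(l==i)[:,::-1].astype(np.float32)); print(r)
P=np.array([onz(m,T,*p,.128) for p in cv2.boxPoints(r)]); print(P.round(4),P.mean(0),np.linalg.norm(np.diff(P,axis=0),axis=1))
print(hsv[165:205:4,240:285,2]); print(d[185,262],atd(m,T,262,185,d[185,262]))
cv2.imwrite('pics/c3.png',cv2.resize(im[110:240,200:330,::-1],None,fx=4,fy=4,interpolation=cv2.INTER_CUBIC))
```

```text
[ 247  164   30   40 1097] [261.83956244 183.21786691]
((261.5, 183.5), (39.0, 29.0), 90.0)
[[0.4159 0.0831 0.128 ]
 [0.416  0.1065 0.128 ]
 [0.4496 0.1069 0.128 ]
 [0.4495 0.0826 0.128 ]] [0.43274327 0.09476793 0.128     ] [0.02337012 0.03357253 0.02428307]
[[ 83  81  81  80  82  80  80  99 137 149 150 152 149 152 151 149 150 147
  147 148 148 149 149 145 175 215 213 212 210 211 209 205 200 199 198 192
  156 102  98  99 100  99  99 101 102]
 [ 84  81  82  84  83  81  83 105 141 150 153 154 150 152 151 152 151 150
  150 151 153 151 150 152 197 240 241 242 243 244 244 243 243 243 242 233
  193 101  96  98 104 101 100 101  99]
 [ 84  85  84  85  83  83  85 108 142 149 154 152 192 236 237 238 237 237
  237 237 240 241 240 241 240 241 241 242 243 244 243 242 241 242 240 229
  183 100  95  98  98 101 100 100 100]
 [ 85  86  83  88  84  85  88 128 196 227 236 235 236 236 236 237 237 237
  238 237 240 240 241 240 240 240 241 242 243 244 242 242 240 241 240 224
  170 100  96 101  99 101  99 101 101]
 [ 93  86  85  85  85  86  87 129 199 230 237 235 235 235 236 238 237 237
  237 239 241 241 2
[... 375 characters left out ...]
0 238 236 236 238 239 240 241 239 237 238 237 234 220
  222 243 242 242 242 243 243 243 242]
 [241 242 241 242 242 242 236 214 215 230 235 235 235 236 238 237 236 236
  236 238 238 238 237 237 237 236 237 238 240 240 238 235 237 237 233 222
  224 243 243 243 242 241 242 243 242]
 [241 241 241 241 241 241 236 217 212 230 233 235 235 236 236 237 235 235
  235 236 238 235 234 234 236 235 236 237 239 237 236 235 234 234 229 221
  226 241 241 241 242 243 243 243 243]
 [242 241 241 241 241 241 242 236 217 225 229 229 230 232 232 232 230 231
  231 233 233 233 231 231 231 232 233 235 236 235 232 230 232 230 223 220
  233 241 241 240 241 241 242 242 243]]
0.28469905 [0.43407028 0.09518369 0.1268957 ]
```

View pics/c3.png

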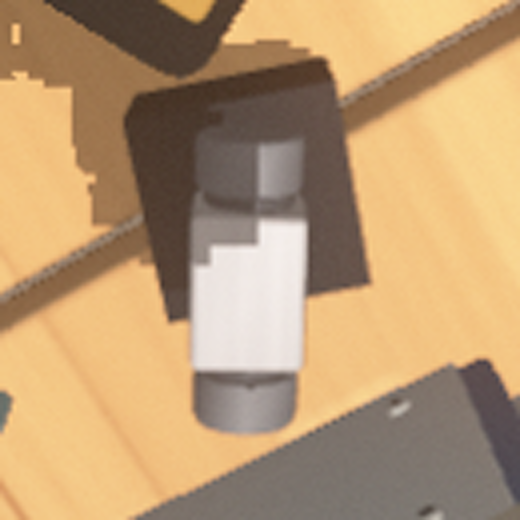

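Call:
send_rows(
  motion=[0,1,-40,0,0.3,0,2,-80,0,0.3,0,2,-120,0,0.3,0,2,-140,0,0.3,0,2,-152,0,0.3,0,2,-161,0,0.3,0,2,-161,0,0.3,0,2,-161,0,0.3],
)

```text
time: 3.2
position: [0.4332, 0.093, 0.096]
tool_rot: [-1.213, -1.207, 1.205]
ft_force: [-0.3, 0.8, 0.4]
finger_gap: 0.0555
```

Run:
```python
from h import *
s,im,d=grab('wrist','w2'); print(s['time'],s['position'],s['finger_gap'],s['ft_force'])
```

```text
3.2 [0.43324126 0.09301071 0.09604094] 0.055457043648297566 [-0.27112928  0.78331305  0.41832797]
```

View pics/w2.png

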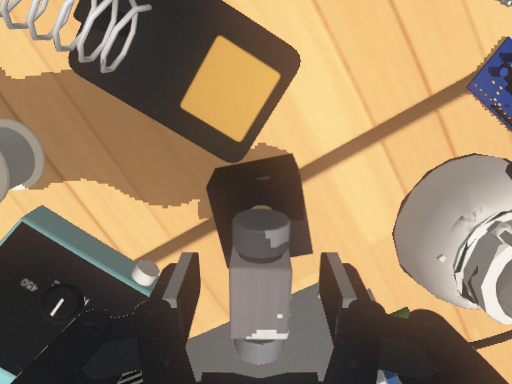

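Call:
send_rows(
  motion=[0,0,0,0,-0.3,0,0,0,0,-0.6,0,0,0,0,-1,0,0,0,0,-1,0,0,0,0,-1,0,0,0,0,-1,0,0,0,0,-1,0,0,0,0,-1],
  grip_force=80,
)

```text
time: 4.25
position: [0.4332, 0.0931, 0.096]
tool_rot: [-1.212, -1.207, 1.205]
ft_force: [-1.1, 0.3, 5.5]
finger_gap: 0.0231
```

Run:
```python
from h import *
s,im,d=grab('wrist','w3'); print(s['time'],s['position'],s['finger_gap'],s['ft_force'])
```

```text
4.25 [0.43317904 0.09305021 0.09599631] 0.02311205928039216 [-1.05410466  0.33453577  5.4903779 ]
```

View pics/w3.png

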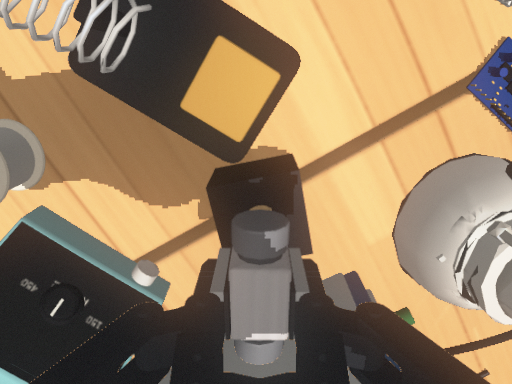

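Call:
send_rows(
  motion=[0,0,12,0,-1,0,0,30,0,-1,0,0,60,0,-1,0,0,95,0,-1,0,0,130,0,-1,0,0,165,0,-1,0,0,195,0,-1,0,0,210,0,-1],
)

```text
time: 5.3
position: [0.4327, 0.0929, 0.3069]
tool_rot: [-1.213, -1.207, 1.205]
ft_force: [0.7, 0.3, -2.3]
finger_gap: 0.0228
```

Run:
```python
from h import *
s,im,d=grab('side','s4'); print(s['time'],s['position'],s['tool_rot'],s['finger_gap'],s['ft_force'],s['torque'])
```

```text
5.3 [0.43267086 0.09291293 0.30692379] [-1.2129033  -1.20729042  1.20454103] 0.02284416261371741 [ 0.73668461  0.32466815 -2.25028839] [-0.0370021  -0.05518636 -0.01763294]
```

View pics/s4.png

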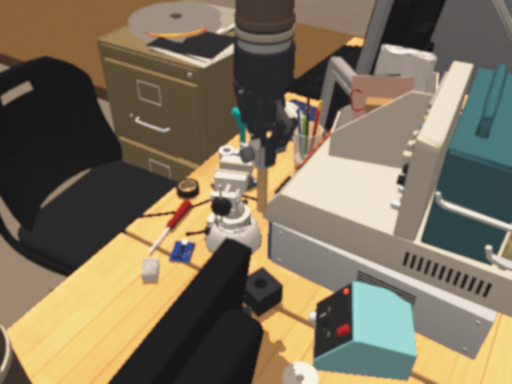

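Call:
send_rows(
  motion=[0,10,20,0,-1,20,55,25,0,-1,40,110,25,0,-1,60,165,25,0,-1,80,220,25,0,-1,110,265,25,0,-1,135,300,25,0,-1,152,315,25,0,-1],
)

```text
time: 6.35
position: [0.5841, 0.4097, 0.3268]
tool_rot: [-1.209, -1.203, 1.21]
ft_force: [0.2, -0.9, -1.8]
finger_gap: 0.023
```

Call:
send_rows(
  motion=[0,0,0,0,-1,0,0,0,0,-1,0,0,0,0,-1,0,0,0,0,-1,0,0,0,0,-1,0,0,0,0,-1,0,0,0,0,-1,0,0,0,0,-1],
)

```text
time: 7.35
position: [0.5844, 0.4079, 0.3302]
tool_rot: [-1.211, -1.206, 1.206]
ft_force: [0.2, 0.3, -1.6]
finger_gap: 0.023
```

Run:
```python
from h import *
s,im,d=grab('wrist','w5'); print(s['time'],s['position'],s['tool_rot'],s['ft_force'],s['torque'])
s,im,d=grab('side','s5');
```

```text
7.35 [0.58439004 0.40793664 0.33021734] [-1.21143886 -1.20561977  1.20575811] [ 0.15958528  0.2864567  -1.6029173 ] [ 0.02735148 -0.02326315  0.0212487 ]
```

View pics/w5.png

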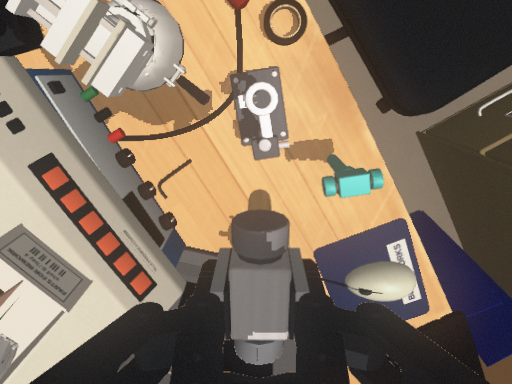

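View pics/s5.png

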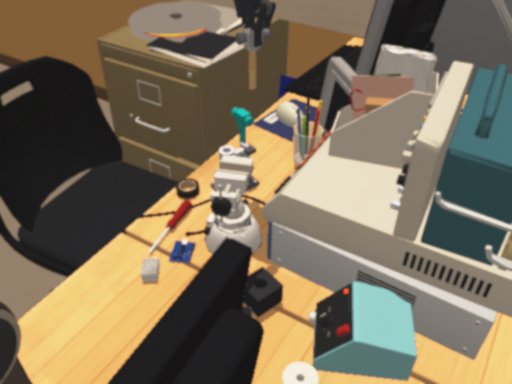

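Run:
```python
from h import *
im,d,m,T=load('w5','wrist'); hsv=cv2.cvtColor(im,cv2.COLOR_RGB2HSV)
print(hsv[82:116,246:280,2])
mk=(hsv[...,2]<190).astype(np.uint8); n,l,st,c=cv2.connectedComponentsWithStats(mk,connectivity=4); i=l[98,262]; print('bore',st[i],c[i],onz(m,T,*c[i],.105))
for p in [(262,98),(262,86),(250,98),(264,145)]: print(p,atd(m,T,*p,d[p[1],p[0]]).round(4))
cv2.imwrite('pics/c5.png',cv2.resize(im[60:160,215:315,::-1],None,fx=5,fy=5,interpolation=cv2.INTER_CUBIC))
cv2.imwrite('pics/c5b.png',cv2.resize(im[160:280,200:320,::-1],None,fx=4,fy=4,interpolation=cv2.INTER_CUBIC))
```

```text
[[ 99  99  98 ... 134 133 130]
 [ 99  97  98 ... 134 133 131]
 [ 97  97  99 ... 133 131 133]
 ...
 [ 99  99  98 ... 132 134 134]
 [ 99  97  97 ... 135 136 134]
 [ 99  99  99 ... 136 133 135]]
bore [253  89  18  20 274] [261.30291971  98.44525547] [0.52265177 0.41204526 0.105     ]
(262, 98) [0.528  0.4135 0.0099]
(262, 86) [0.5102 0.4128 0.1036]
(250, 98) [0.5222 0.4003 0.1041]
(264, 145) [0.5727 0.4149 0.0986]
```

View pics/c5.png

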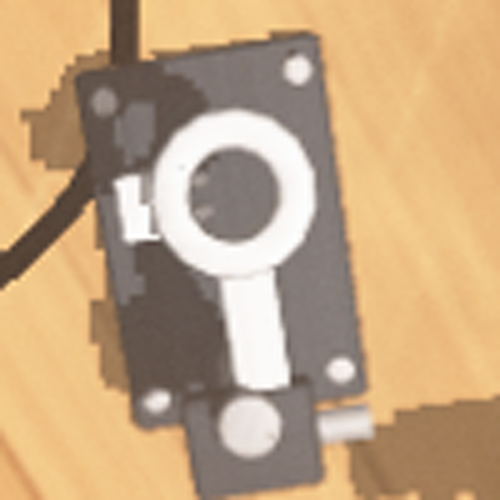

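View pics/c5b.png

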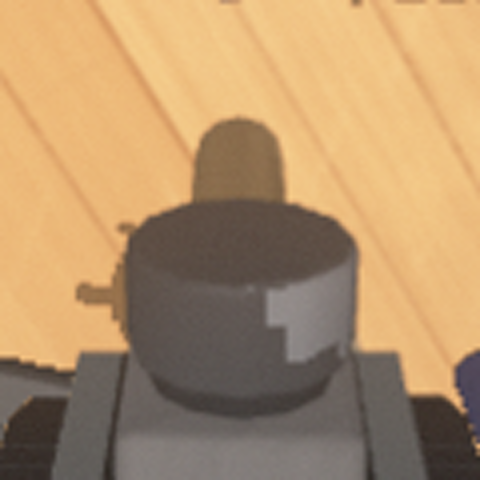

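Run:
```python
from h import *
im,d,m,T=load('w5','wrist'); 
print('butt edge',onz(m,T,259.75,189.3,.2392), 'ring',onz(m,T,262,98.6,.105), 'post', onz(m,T,215+250/5,60+428/5,.095))
print(d[192:205:2,259], [atd(m,T,259.75,v,d[v,259]).round(4) for v in (192,195,200)])
im,d,m,T=load('s5','side')
cv2.imwrite('pics/c6.png',cv2.resize(im[30:170,190:290,::-1],None,fx=5,fy=5,interpolation=cv2.INTER_CUBIC)[:600])
cv2.imwrite('pics/c6b.png',cv2.resize(im[125:175,200:275,::-1],None,fx=8,fy=8,interpolation=cv2.INTER_CUBIC))
```

```text
butt edge [0.57713904 0.40993509 0.2392    ] ring [0.52281173 0.41276565 0.105     ] post [0.57408432 0.41601939 0.095     ]
[0.2406558  0.23650767 0.23277746 0.22859225 0.22442096 0.22058627
 0.2166171 ] [array([0.5774, 0.4099, 0.2444]), array([0.5773, 0.4099, 0.2511]), array([0.5771, 0.4099, 0.2615])]
```

View pics/c6.png

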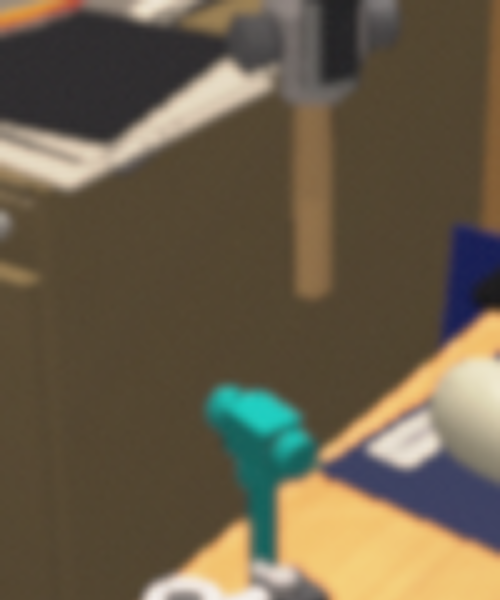

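View pics/c6b.png

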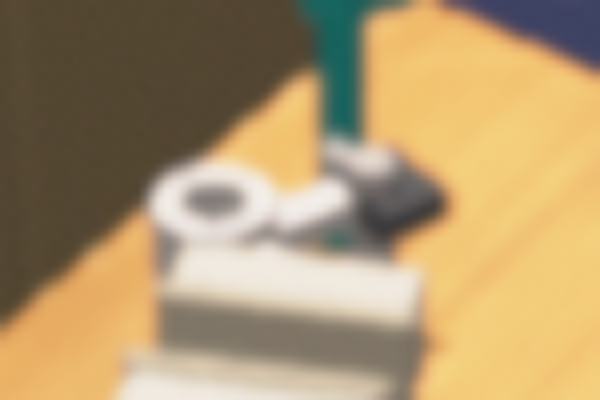

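Call:
send_rows(
  motion=[-15,1,0,0,-1,-35,2,0,0,-1,-55,3,0,0,-1,-62,3,-20,0,-1,-62,3,-55,0,-1,-62,3,-90,0,-1,-62,3,-112,0,-1,-62,3,-112,0,-1],
)

```text
time: 8.45
position: [0.5199, 0.41, 0.2156]
tool_rot: [-1.21, -1.201, 1.211]
ft_force: [0.4, -0.3, -1.4]
finger_gap: 0.0228
```

Run:
```python
from h import *
s,im,d=grab('wrist','w7'); print(s['time'],s['position'],s['tool_rot'],s['ft_force'],s['torque'])
s,im2,d=grab('side','s7'); 
cv2.imwrite('pics/c7b.png',cv2.resize(im2[90:175,190:290,::-1],None,fx=7,fy=7,interpolation=cv2.INTER_CUBIC))
```

```text
8.45 [0.51990021 0.40997874 0.2156253 ] [-1.20985802 -1.20073175  1.21073184] [ 0.44764953 -0.25309413 -1.35782616] [ 0.00357978  0.03879735 -0.0161638 ]
```

View pics/c7b.png

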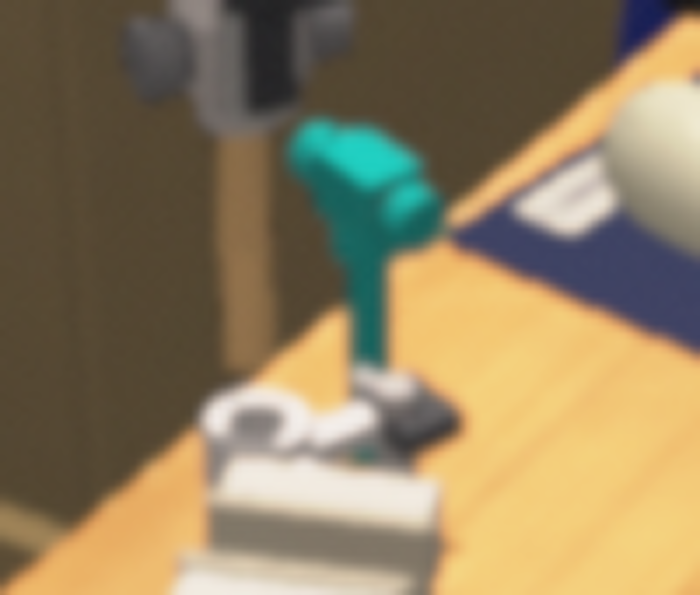

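View pics/w7.png

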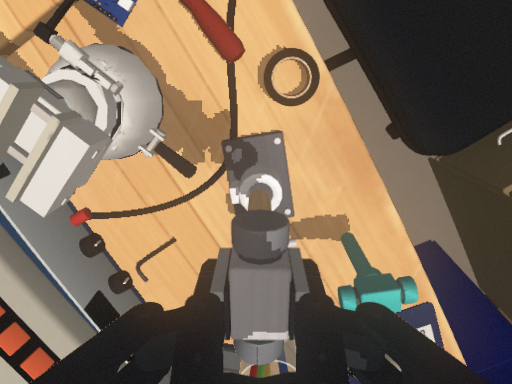

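Run:
```python
from h import *
s=sense(); print(s['position'],s['time'])
im,d,m,T=load('s7','side')
print('ring side',onz(m,T,227,150.3,.105))
p=s['position']; z=p[2]-.091
# projected butt: lowest rim pixel & lateral centre
c=np.array([p[0],p[1],z]); 
pts=np.array([proj(m,T,c+.008*np.array([np.cos(a),np.sin(a),0])) for a in np.linspace(0,6.28,60)])
print('pred butt from TCP: lateral',pts[:,0].min(),pts[:,0].max(),'low',pts[:,1].max(), 'centre',proj(m,T,c))
# where would the axis at height .105 be
print('axis .105 from tcp',proj(m,T,np.array([p[0],p[1],.105])))
for zz in (.14,.16,.18): print(zz,proj(m,T,np.array([p[0],p[1],zz])))
hsv=cv2.cvtColor(im,cv2.COLOR_RGB2HSV)
for v in range(110,147,2):
    r=im[v,205:245].astype(int); print(v,r[:,0])
```

```text
[0.52225714 0.41131473 0.21916924] 8.55
ring side [0.52152212 0.40660276 0.105     ]
pred butt from TCP: lateral 222.27668341554264 229.77361334063255 low 142.2267892331173 centre (np.float64(226.02489060423844), np.float64(140.14269491303094))
axis .105 from tcp (np.float64(226.3574062764568), np.float64(149.11484099285815))
0.14 (np.float64(225.85197196381827), np.float64(135.46838509119792))
0.16 (np.float64(225.55472425226628), np.float64(127.41951347270583))
0.18 (np.float64(225.2511422165151), np.float64(119.18107366296202))
110 [ 85  85  83  84  84  85  85  85  85  85  84  84  84  83  84  93 114 128
 134 134 132 127 119 102  87  77  62  45  34  31  33  34  32  33  36  35
  35  36  40  52]
112 [ 84  84  84  84  84  85  85  85  85  84  85  84  83  84  86  97 117 132
 137 137 135 131 122 104  88  76  57  37  31  30  26  28  29  31  32  32
  33  34  33  35]
114 [ 84  83  84  83  84  84  84  85  84  84  84  84  85  83  86  98 118 133
 138 137 135 131 123 105  89  78  65  48  35  27  23  24  23  26  27  31
  33  33  33  31]
116 [ 84  83  84  83  84  84  84  85  85  83  85  83  83  8
[... 1928 characters left out ...]
34 189 111
  51  27  31  76]
140 [ 84  83  83  84  83  83  84  83  83  82  82  82  82  84  82  86  99 122
 138 142 142 139 137 138 156 190 220 234 241 242 243 243 242 234 190 115
  62  42  39  76]
142 [ 83  83  83  84  84  83  83  83  82  83  83  83  84  83  83  84  93 108
 120 126 131 140 167 209 232 240 242 242 242 242 242 242 242 236 208 163
 154 147 127 125]
144 [ 84  83  84  84  83  83  83  83  84  83  84  84  84  83  83  84  87  93
 107 130 164 208 233 241 243 243 242 242 242 242 242 242 242 238 216 184
 187 198 206 214]
146 [ 84  83  83  84  84  83  83  83  83  84  84  84  84  86 100 131 163 188
 207 223 233 238 240 242 242 242 243 242 242 242 242 242 242 238 214 169
 153 149 159 178]
```

Run:
```python
from h import *
im,d,m,T=load('w7','wrist')
cv2.imwrite('pics/c8.png',cv2.resize(im[120:250,195:325,::-1],None,fx=5,fy=5,interpolation=cv2.INTER_CUBIC)[:600])
```

```text
(no output)
```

View pics/c8.png

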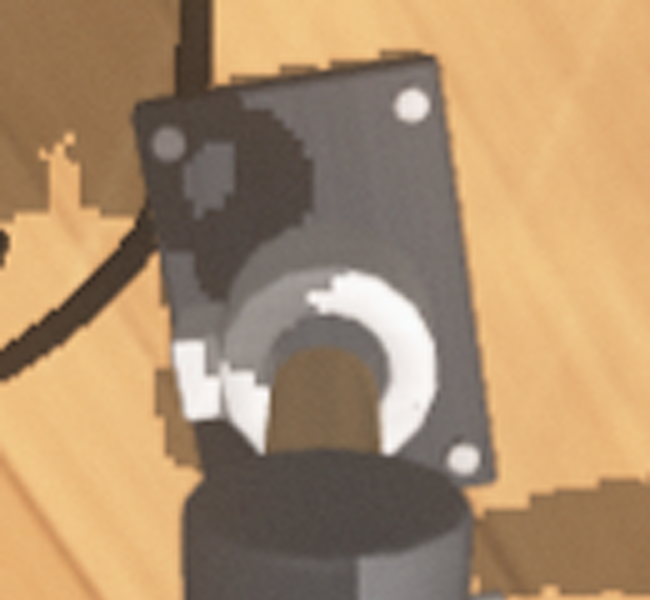

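Run:
```python
from h import *
s,im,d=grab('wrist','w9'); print(s['time'],s['position'],s['ft_force'])
s,im2,d=grab('side','s9')
a=cv2.resize(im[120:240,195:315,::-1],None,fx=5,fy=5,interpolation=cv2.INTER_CUBIC)
cv2.imwrite('pics/c9.png',a)
_,_,m,T=load('w9','wrist')
p=s['position']
for P in ([p[0]-.008,p[1],p[2]-.091],[p[0],p[1],.105],[p[0]+.0175,p[1],.105],[p[0]-.0175,p[1],.105],[p[0],p[1]+.0175,.105],[p[0]-.0095,p[1],.105]):
    u,v=proj(m,T,np.array(P)); print((u-195)*5,(v-120)*5)
```

```text
8.55 [0.52225714 0.41131473 0.21916924] [ 1.03350899  0.18715687 -0.81401381]
311.5572612569764 347.49238870428627
312.5436354151694 347.3544944516422
313.25633280234854 451.19725398802973
311.80518963600434 239.0374851753036
424.3036125272758 346.8076628041345
312.14595796214354 289.1146524858043
```

View pics/c9.png

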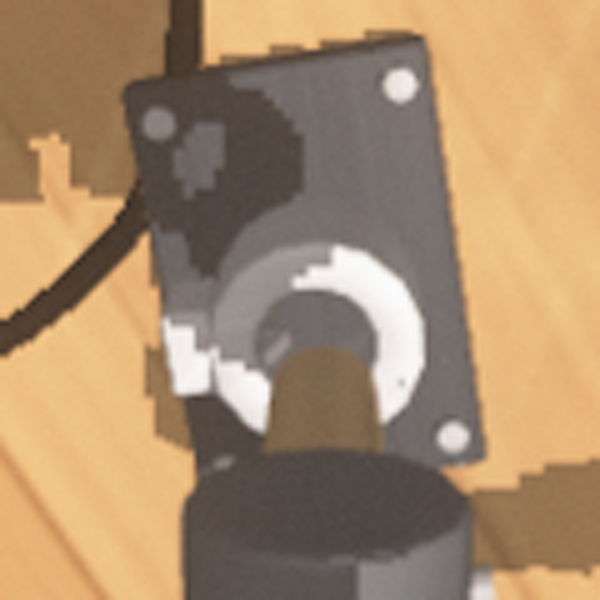

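Run:
```python
from h import *
im,d,m,T=load('s9','side')
c=cv2.resize(im[95:170,195:270,::-1],None,fx=8,fy=8,interpolation=cv2.INTER_CUBIC); cv2.imwrite('pics/c10.png',c)
for v in (118,122,126,130,134,138): print(v,im[v,212:236,0])
for v in (146,147,148,149,150,151,152,153,154): print(v,im[v,214:240,0])
```

```text
118 [ 84  84  84  85  83  84  84  84  86  99 121 134 138 137 136 134 125 106
  90  84  82  76  59  39]
122 [ 84  84  84  84  83  84  84  84  85  99 121 134 138 138 136 134 126 107
  91  85  83  83  82  80]
126 [ 84  83  84  85  84  83  83  84  86 100 124 140 144 144 142 137 126 106
  89  83  83  82  83  82]
130 [ 84  85  84  84  83  83  83  82  86 101 125 140 144 144 143 137 126 106
  89  83  83  83  82  83]
134 [ 83  84  83  82  83  83  83  83  84  99 121 139 144 144 142 137 125 103
  86  83  83  82  87 102]
138 [ 83  83  83  83  83  82  83  84  83  90 108 129 141 143 142 137 127 112
 105 118 153 199 230 241]
146 [ 83  83  83  83  86 100 130 162 187 207 224 233 238 240 242 242 243 243
 242 242 242 242 242 242 238 214]
147 [ 84  84  84  84  96 135 185 217 226 224 223 225 224 225 229 234 239 242
 243 243 242 242 242 243 239 225]
148 [ 84  85  84  88 118 175 223 235 230 214 190 179 176 178 184 202 225 239
 243 243 242 242 242 242 241 237]
149 [ 84  84  85  96 138 200 231 235 219 181 150 138 139 141 145 163 203 234
 242 242 241 242 242 243 243 242]
150 [ 84  86  98 119 154 198 222 222 198 160 136 131 131 134 136 151 194 232
 241 240 238 240 242 243 242 241]
151 [ 88 102 135 165 175 182 190 189 175 156 141 136 136 137 140 156 199 230
 237 233 230 237 241 240 236 230]
152 [105 139 185 212 203 177 163 163 163 157 151 148 147 148 150 167 201 222
 222 211 214 227 230 224 211 190]
153 [144 188 221 229 217 179 152 150 156 161 161 160 159 159 159 170 190 196
 183 170 180 199 195 178 160 144]
154 [191 223 234 234 220 180 147 143 154 168 175 175 175 174 172 170 172 168
 164 162 163 164 154 144 138 130]
```

View pics/c10.png

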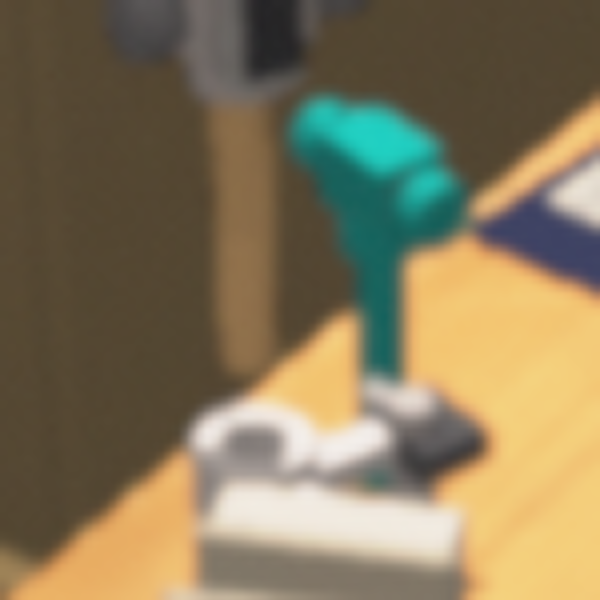

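Call:
send_rows(
  motion=[0.5,-1.2,0,0,-1,0.5,-1.2,-6,0,-1,0.5,-1.2,-12,0,-1,0.5,-1.2,-17,0,-1,0.5,-1.2,-20,0,-1,0.5,-1.2,-20,0,-1,0.5,-1.2,-20,0,-1,0.5,-1.2,-20,0,-1],
)

```text
time: 9.65
position: [0.5231, 0.4099, 0.1986]
tool_rot: [-1.212, -1.206, 1.205]
ft_force: [0.5, 0.9, -2.7]
finger_gap: 0.023
```

Run:
```python
from h import *
s,im,d=grab('wrist','w11'); print(s['time'],s['position'],s['ft_force'])
cv2.imwrite('pics/c11.png',cv2.resize(im[120:240,195:315,::-1],None,fx=5,fy=5,interpolation=cv2.INTER_CUBIC))
```

```text
9.65 [0.52309282 0.40986179 0.19861666] [ 0.48227299  0.9202128  -2.69686139]
```

View pics/c11.png

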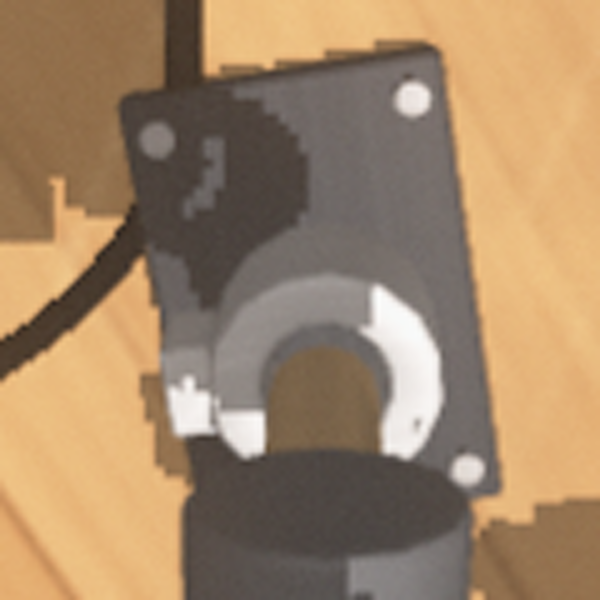

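Run:
```python
from h import *
im,d,m,T=load('w11','wrist'); p=np.load('pics/w11.npz')['pos']
for P in ([p[0]-.0078,p[1],p[2]-.091],[p[0]-.0095,p[1],.105],[p[0]-.0175,p[1],.105]):
    u,v=proj(m,T,np.array(P)); print((u-195)*5,(v-120)*5)
print(im[170:195,259,0].tolist(), im[170:195,262,0].tolist()) 
for P in ([p[0]-.0085,p[1],.105],): print((proj(m,T,np.array(P))[1]-120)*5)
```

```text
309.42884668674424 342.61741214943413
309.44364568756754 325.63948401579125
309.02744426869333 271.91055243805806
[117, 113, 114, 116, 125, 148, 157, 156, 151, 147, 148, 146, 145, 143, 128, 109, 110, 112, 112, 117, 118, 118, 119, 119, 120] [116, 114, 115, 116, 122, 144, 156, 154, 152, 148, 147, 146, 145, 144, 128, 105, 108, 106, 106, 117, 122, 123, 122, 121, 121]
332.2773550618656
```

Call:
send_rows(
  motion=[-0.3,0,0,0,-1,-0.3,0,-1,0,-1,-0.3,0,-2,0,-1,-0.3,0,-2.5,0,-1,-0.3,0,-3,0,-1,-0.3,0,-3.5,0,-1,-0.3,0,-4,0,-1,-0.3,0,-4,0,-1],
)

```text
time: 10.7
position: [0.5226, 0.4097, 0.1942]
tool_rot: [-1.211, -1.206, 1.206]
ft_force: [1.2, -0.9, -1.2]
finger_gap: 0.0229
```

Call:
send_rows(
  motion=[0,0,-0.5,0,-1,0,0,-1,0,-1,0,0,-1.5,0,-1,0,0,-2,0,-1,0,0,-2.5,0,-1,0,0,-3,0,-1,0,0,-3.5,0,-1,0,0,-4,0,-1],
)

```text
time: 11.7
position: [0.5226, 0.4097, 0.1902]
tool_rot: [-1.211, -1.206, 1.206]
ft_force: [-0.3, 0.9, -0.6]
finger_gap: 0.0228
```

Run:
```python
from h import *
s,im,d=grab('wrist','w12'); print(s['time'],s['position'],s['ft_force'],s['torque'])
cv2.imwrite('pics/c12.png',cv2.resize(im[120:240,195:315,::-1],None,fx=5,fy=5,interpolation=cv2.INTER_CUBIC))
```

```text
11.7 [0.52261305 0.40971126 0.19021663] [-0.33776607  0.8748365  -0.64953907] [ 0.03618871 -0.02507034  0.03549152]
```

View pics/c12.png

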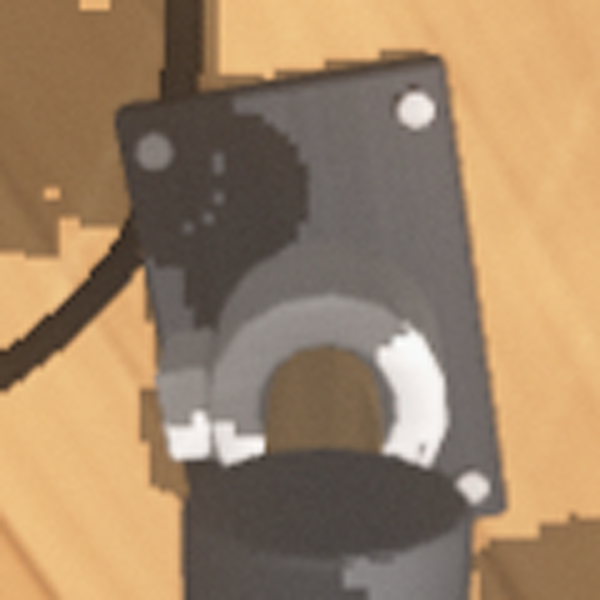

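Call:
send_rows(
  motion=[0,0.4,-1,0,-1,0,0.4,-2,0,-1,0,0.4,-3,0,-1,0,0.4,-4,0,-1,0,0.4,-5,0,-1,0,0.4,-6,0,-1,0,0.4,-7,0,-1,0,0.4,-8,0,-1],
)

```text
time: 12.75
position: [0.5227, 0.4103, 0.1823]
tool_rot: [-1.211, -1.206, 1.205]
ft_force: [0.3, 0.8, -0.8]
finger_gap: 0.0231
```

Run:
```python
from h import *
s,im2,d=grab('side','s13'); print(s['position'],s['ft_force'])
s,im,d=grab('wrist','w13')
a=cv2.resize(im[130:250,195:315,::-1],None,fx=4,fy=4,interpolation=cv2.INTER_CUBIC)
b=cv2.resize(im2[95:170,195:255,::-1],(384,480),interpolation=cv2.INTER_CUBIC)
cv2.imwrite('pics/c13.png',cv2.hconcat([b[:,:310],a]))
```

```text
[0.52268345 0.41030539 0.18233441] [ 0.30091019  0.84045268 -0.76577977]
```

View pics/c13.png

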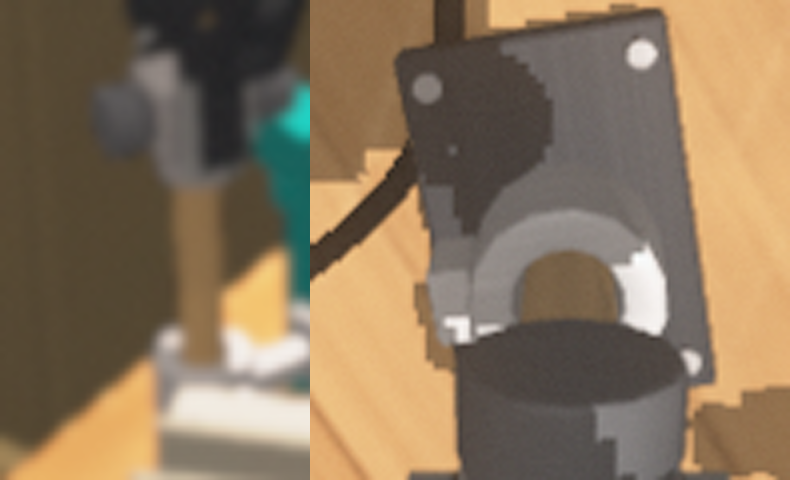

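Call:
send_rows(
  motion=[0,0,-2,0,-1,0,0,-4,0,-1,0,0,-6,0,-1,0,0,-8,0,-1,0,0,-10,0,-1,0,0,-12,0,-1,0,0,-14,0,-1,0,0,-16,0,-1],
)

```text
time: 13.85
position: [0.5227, 0.4108, 0.1665]
tool_rot: [-1.211, -1.207, 1.204]
ft_force: [0.3, 4.3, 1.3]
finger_gap: 0.0227
```

Call:
send_rows(
  motion=[0,0,-2,0,-1,0,0,-4,0,-1,0,0,-6,0,-1,0,0,-8,0,-1,0,0,-10,0,-1,0,0,-12,0,-1,0,0,-14,0,-1,0,0,-16,0,-1],
)

```text
time: 14.85
position: [0.5227, 0.4107, 0.1505]
tool_rot: [-1.211, -1.207, 1.204]
ft_force: [-1.9, 5.5, 0.6]
finger_gap: 0.0232
```

Run:
```python
from h import *
s,im2,d=grab('side','s14'); print(s['position'],s['ft_force'],s['torque'])
s,im,d=grab('wrist','w14')
a=cv2.resize(im[130:250,195:315,::-1],None,fx=4,fy=4,interpolation=cv2.INTER_CUBIC)
b=cv2.resize(im2[95:170,195:255,::-1],(384,480),interpolation=cv2.INTER_CUBIC)
cv2.imwrite('pics/c14.png',cv2.hconcat([b[:,:310],a]))
```

```text
[0.52273701 0.41074999 0.15051114] [-1.93783407  5.45339189  0.64024258] [ 1.23125783  0.29621279 -0.00192133]
```

View pics/c14.png

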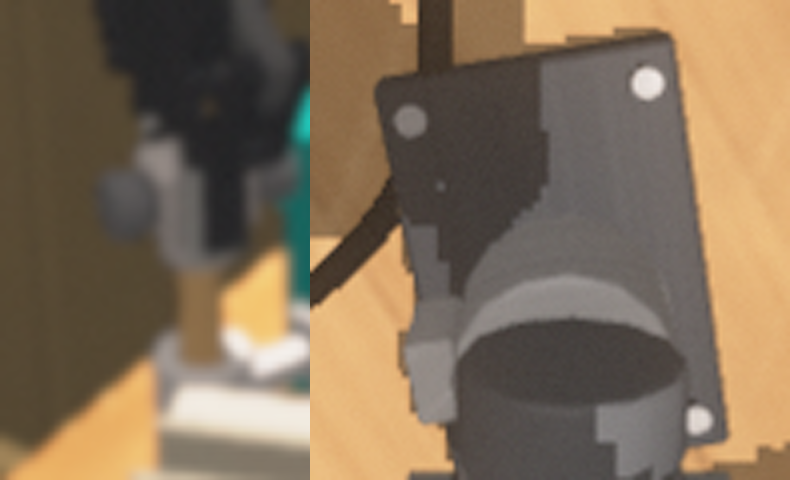

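Call:
send_rows(
  motion=[0,0,-4,0,-1,0,0,-8,0,-1,0,0,-12,0,-1,0,0,-16,0,-1,0,0,-20,0,-1,0,0,-24,0,-1,0,0,-28,0,-1,0,0,-30,0,-1],
)

```text
time: 15.95
position: [0.5227, 0.4107, 0.1203]
tool_rot: [-1.211, -1.207, 1.205]
ft_force: [-1.7, 5.7, 1.8]
finger_gap: 0.0229
```

Call:
send_rows(
  motion=[0,0,-1,0,-1,0,0,-2,0,-1,0,0,-3,0,-1,0,0,-4,0,-1,0,0,-5,0,-1,0,0,-6,0,-1,0,0,-7,0,-1,0,0,-7,0,-1],
)

```text
time: 16.95
position: [0.5227, 0.4106, 0.1133]
tool_rot: [-1.211, -1.207, 1.205]
ft_force: [0.1, 5.1, 0.3]
finger_gap: 0.0229
```

Run:
```python
from h import *
s,im2,d=grab('side','s15'); print(s['position'],s['ft_force'],s['torque'])
s,im,d=grab('wrist','w15')
a=cv2.resize(im[130:250,195:315,::-1],None,fx=4,fy=4,interpolation=cv2.INTER_CUBIC)
b=cv2.resize(im2[95:170,195:255,::-1],(384,480),interpolation=cv2.INTER_CUBIC)
cv2.imwrite('pics/c15.png',cv2.hconcat([b[:,:310],a]))
```

```text
[0.52270086 0.41063176 0.11325241] [0.1130514  5.12096197 0.3271756 ] [1.10260032 0.14721623 0.05727393]
```

View pics/c15.png

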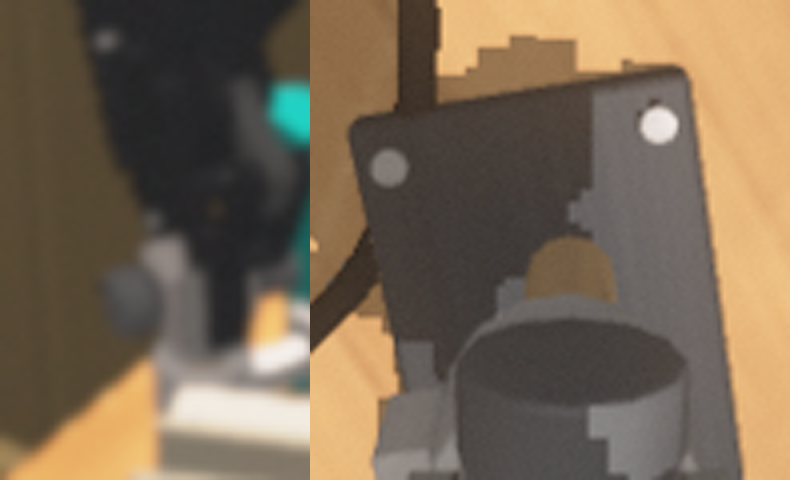

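Call:
send_rows(
  motion=[0,0,-0.5,0,-1,0,0,-1,0,-1,0,0,-1.5,0,-1,0,0,-2,0,-1,0,0,-2,0,-1,0,0,-2,0,-1,0,0,-2,0,-1,0,0,-2,0,-1],
)

```text
time: 18.05
position: [0.5227, 0.4106, 0.1113]
tool_rot: [-1.211, -1.207, 1.205]
ft_force: [-0.7, 6.5, 0.7]
finger_gap: 0.0229
```

Call:
send_rows(
  motion=[0,0,-0.25,0,-1,0,0,-0.5,0,-1,0,0,-0.75,0,-1,0,0,-1,0,-1,0,0,-1,0,-1,0,0,-1,0,-1,0,0,-1,0,-1,0,0,-1,0,-1],
)

```text
time: 19.05
position: [0.5228, 0.4107, 0.111]
tool_rot: [-1.211, -1.207, 1.205]
ft_force: [-1.6, 4.0, 3.5]
finger_gap: 0.023
```

Call:
send_rows(
  motion=[0,0,-0.25,0,-1,0,0,-0.5,0,-1,0,0,-0.75,0,-1,0,0,-1,0,-1,0,0,-1,0,-1,0,0,-1,0,-1,0,0,-1,0,-1,0,0,-1,0,-1],
)

```text
time: 20.05
position: [0.5228, 0.4108, 0.111]
tool_rot: [-1.211, -1.207, 1.205]
ft_force: [-2.6, 4.0, 6.8]
finger_gap: 0.0229
```

Call:
send_rows(
  motion=[0,0,-0.5,0,-1,0,0,-1,0,-1,0,0,-1.5,0,-1,0,0,-2,0,-1,0,0,-2.5,0,-1,0,0,-3,0,-1,0,0,-3,0,-1,0,0,-3,0,-1],
)

```text
time: 21.05
position: [0.523, 0.4108, 0.1108]
tool_rot: [-1.211, -1.207, 1.205]
ft_force: [-7.0, 0.9, 16.3]
finger_gap: 0.023
```

Run:
```python
from h import *
s,im2,d=grab('side','s16'); print(s['position'],s['ft_force'],s['torque'],R.from_rotvec(s['tool_rot']).as_matrix().round(3))
s,im3,d=grab('top','t16')
b=cv2.resize(im2[95:170,195:270,::-1],(400,400),interpolation=cv2.INTER_CUBIC)
a=cv2.resize(im3[150:210,170:230,::-1],(400,400),interpolation=cv2.INTER_CUBIC)
cv2.imwrite('pics/c16.png',cv2.hconcat([b,a]))
```

```text
[0.52295187 0.41081295 0.11078768] [-7.00675028  0.86948257 16.34303101] [ 0.39213914  1.25957442 -0.00135144] [[ 0.004  0.001 -1.   ]
 [ 1.     0.001  0.004]
 [ 0.001 -1.    -0.001]]
```

View pics/c16.png

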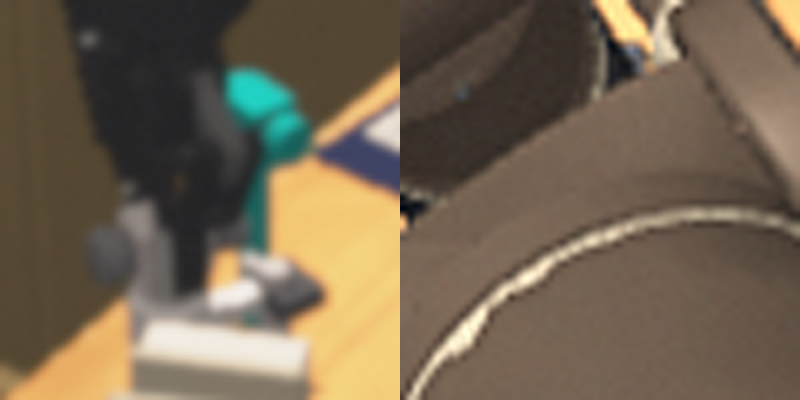

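Call:
send_rows(
  motion=[-0.5,0,-0.5,0,-1,-1,0,-1,0,-1,-1,0,-1.5,0,-1,-1,0,-2,0,-1,-1,0,-2.5,0,-1,-1,0,-3,0,-1,-1,0,-3,0,-1,-1,0,-3,0,-1],
)

```text
time: 22.15
position: [0.523, 0.4109, 0.1107]
tool_rot: [-1.212, -1.209, 1.204]
ft_force: [-9.4, -1.1, 26.1]
finger_gap: 0.0231
```

Call:
send_rows(
  motion=[0,0,1,0,-1,0,0,2,0,-1,0.5,0,3,0,-1,1,0,4,0,-1,1,0,5,0,-1,1,0,6,0,-1,1,0,6.5,0,-1,1,0,6.5,0,-1],
)

```text
time: 23.15
position: [0.5228, 0.4108, 0.111]
tool_rot: [-1.211, -1.207, 1.205]
ft_force: [-1.8, 4.9, 4.2]
finger_gap: 0.0229
```

Seated and unloaded. Now open.

Call:
send_rows(
  motion=[0,0,0,0,-0.4,0,0,0,0,-0.3,0,0,0,0,-0.2,0,0,0,0,-0.1,0,0,0,0,0,0,0,0,0,0.1,0,0,0,0,0.1,0,0,0,0,0.1],
)

```text
time: 24.15
position: [0.5226, 0.4101, 0.1098]
tool_rot: [-1.212, -1.206, 1.206]
ft_force: [0.4, 0.0, -0.6]
finger_gap: 0.0471
```

Run:
```python
from h import *
s,im,d=grab('wrist','w17'); print(s['time'],s['position'],s['finger_gap'],s['ft_force'])
```

```text
24.15 [0.52260738 0.4100921  0.10977499] 0.047116779492336176 [ 0.43627216  0.03123261 -0.55953264]
```

View pics/w17.png

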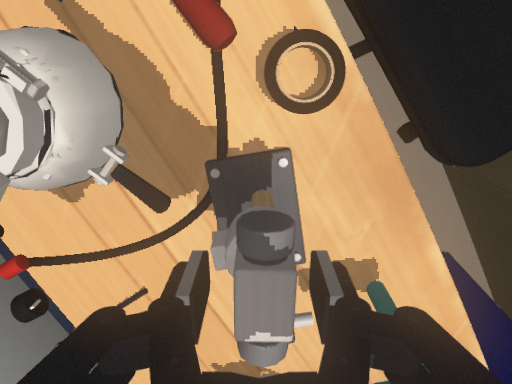

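Call:
send_rows(
  motion=[0,0,10,0,0.1,0,0,25,0,0.1,0,0,50,0,0.1,0,0,80,0,0.1,0,0,110,0,0.1,0,0,130,0,0.1,0,0,140,0,0.1,0,0,140,0,0.1],
)

```text
time: 25.2
position: [0.5228, 0.4103, 0.2504]
tool_rot: [-1.212, -1.207, 1.205]
ft_force: [0.2, -0.5, 0.2]
finger_gap: 0.047
```

Call:
send_rows(
  motion=[0,0,0,0,0.1,0,0,0,0,0.1,0,0,0,0,0.1,0,0,0,0,0.1,0,0,0,0,0.1,0,0,0,0,0.1,0,0,0,0,0.1,0,0,0,0,0.1],
)

```text
time: 26.2
position: [0.5227, 0.4101, 0.2498]
tool_rot: [-1.212, -1.206, 1.206]
ft_force: [0.4, -0.1, 0.3]
finger_gap: 0.047
```

Run:
```python
from h import *
s,im,d=grab('wrist','w18'); print(s['time'],s['position'],s['finger_gap'],s['ft_force'])
s,im2,d2=grab('side','s18')
_,_,m,T=load('w18','wrist'); hsv=cv2.cvtColor(im,cv2.COLOR_RGB2HSV)
P=np.array([[*atd(m,T,u,v,d[v,u]),u,v] for u in range(230,300,1) for v in range(120,260) if d[v,u]>0])
Q=P[(P[:,2]>.135)&(P[:,2]<.155)&(abs(P[:,0]-.5225)<.012)&(abs(P[:,1]-.412)<.009)]; print(len(Q),Q[:,:3].mean(0),Q[:,2].std())
A=np.c_[Q[:,:2]-Q[:,:2].mean(0),np.ones(len(Q))]; print('slope',np.linalg.lstsq(A,Q[:,2],rcond=None)[0])
# plane refit over whole block top
b=cv2.resize(im2[110:170,195:255,::-1],(400,400),interpolation=cv2.INTER_CUBIC)
a=cv2.resize(im[130:250,195:315,::-1],(400,400),interpolation=cv2.INTER_CUBIC)
cv2.imwrite('pics/c18.png',cv2.hconcat([b,a]))
```

```text
26.2 [0.52265489 0.41010655 0.24982642] 0.04697580440925883 [ 0.44895829 -0.1358219   0.32115164]
705 [0.52236406 0.41197249 0.14240725] 0.0006243251606858531
slope [-0.00306215  0.00638292  0.14240725]
```

View pics/c18.png

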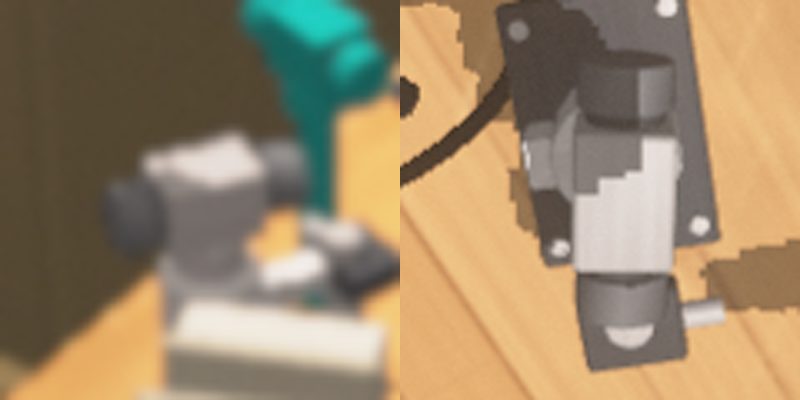

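```bash
python3 -c "
from h import *
print(job_done()); print(sense()['time'])"
```

```text
the job is handed in; nothing more can be done
None
the job is handed in; nothing more can be done
```

The mallet is hanging in the ring, pressed fully home and let go, and I handed the job in at about 26 s. `job_done()` gave no verdict.

**What I did:**
- **Pick-up:** I gripped the grey mallet across its head and lifted it clear of the parking block. The turquoise look-alike was left alone.
- **Finding the ring:** I located the bore with the wrist, side and top cameras. The handle then entered the ring with no contact force I could measure.
- **Pressing home:** I fed it past the spring in small steps until it stopped firmly with the TCP at about 0.111 m, the height worked out for the collar resting on the ring. Pressing on to about 26 N lowered it by only 0.3 mm. I then took the load off, opened the fingers and raised the tool 140 mm.

**Last checks:**
- **Height:** depth readings put the top of the head at 0.1424 m, so the head centre is at about 0.129 m. Allowing for that camera's error, it could be up to 0.1305 m, still inside 0.126–0.132 m.
- **Upright:** the head's top face is level to within about 0.007 rad.
- **Clear of the robot:** the wrist force is near zero and the gripper is well above the mallet.

**What disagreed:**
- **Sideways position:** the cameras differed by 2–4 mm across y. I settled that by comparing the handle directly with the bore in the same picture.
- **Spring force:** on the way down, the wrist force rose only about 3 N above the free-hanging reading, less than the stated 5–15 N. That is why I pressed on to 26 N to confirm it was seated.
- **Not measured:** I did not measure the distance to `ring_nominal` itself. The ring can only be up to 8.5 mm off that point, so it should be inside the 12.5 mm limit.

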